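# Clear and pop the spring lid of a chocolate station

### The arm

A 6-joint arm with a two-finger parallel gripper is mounted at the origin on the work surface. World frame = base frame: x ahead of the robot, y to its left, z up, the work surface at z = 0. Lengths are in m, angles in rad, forces in N, time in s.
With the tool pointing down it reaches from about 0.35 to 0.85 m from the base axis. Payload 8.1 kg.
Tool frame: the origin (TCP) lies at the very end of the fingers, on their centre line; the grasp point (between the pads) lies ctrl.grip_depth behind it (ctrl.grip_depth is the distance from the TCP to the grasp point, in m); z points along the fingers, y is the direction in which the jaws open and shut (so a half turn about z gives the same grasp; the last joint's range is limited). The gripper opens to 93 mm and grips with 3 to 60 N. Pads are 15 mm wide; open, the fingers measure 128 mm over their backs; the gripper's body (75 mm by 188 mm) begins 65 mm behind the grasp point.
Start: joints at [1.142, 0.13, 1.488, -0, 1.523, -0.085], TCP at [0.202, 0.565, 0.192] pointing down, gripper open.
Joint ranges: [-2.96, 2.96], [-0.89, 2.26], [0.02, 2.5], [-1.34, 4.48], [0, 2.73], [-2.66, 2.66]. Speed limits (rad/s): [2.39, 2.39, 2.79, 3.14, 3.14, 3.14].

### API

Orientations are given as a unit quaternion [x, y, z, w].
In Python, from workcell import readout, read_camera, order, spotter, ctrl gives the robot as it stands.
- The arm moves only by the shell command python3 -m pendant 'ROWS' [FORCE]. ROWS is JSON, a list of rows, each an object with "delta_pos": the shift along the tool's x, y, z in m, a list of three; "rot": the turn, a rotation vector about the tool's x, y, z in degrees, a list of three; "grip": the closure, from 0 (fully open) to 1 (shut). In form: [{"delta_pos": [dx, dy, dz], "rot": [ax, ay, az], "grip": grip}, ...]. A call has 1 to 12 rows; each row is the pose to reach, as a shift and turn from the pose measured when the call began, along the tool's axes at that moment; what a row does not reach only later rows make up. A row lasts 1/12 s, in which the tool goes at most 41.7 mm and 7.16 degrees, less where a joint would pass 70% of its speed; a pose out of reach is approached as far as the arm can. A call with a gripper value outside its range is refused whole. The fingers move at their own pace and stop on an object; FORCE is the grip in N (left out, the last holds). Time passes only in rows, so rows that repeat a pose let the fingers close. It gives the time, the measured TCP pose, the force and the opening at its end, in the units of the state.
- readout.observe(): the state, without advancing time (a new reading comes with each control period).
- read_camera(name): name is "scene" or "top" or "wrist"; returns a dict with "image" (400x640x3 uint8, red, green, blue), "vfov" (degrees; the focal length in pixels is half the picture's height over the tangent of half this angle, whatever the lens; pixels are square), "cx", "cy" (the principal point, pixels), "view" (4x4, takes a point from world to camera coordinates); the wrist camera has in their place "mount" (4x4, takes a point from camera to tool coordinates, whose origin is the TCP and whose axes are the flange's). Camera axes: x right, y up, looking along -z (the intrinsics and any distortion apply to the point x, -y, -z); pixel columns grow to the right and rows downward; lengths in m; the calibration is good to about 2 mm. The wrist camera is an equidistant fisheye: a pixel r from the principal point sees the ray r / f radians off the axis. A picture is of the moment at which its call begins: read the wrist's pose just before it. There is no depth.
- order.finish_job(): hands the job in, once; it reports no verdict.
Trained networks look in the newest picture that a camera, given by its name, has taken for a name from the list of things; names that differ only in an ending like _2 or _b are one class to them, and where a whole thing is asked for, a point or a joint stands for the part that bears it (a point fixed in the world has none). Each returns a list of dicts, best first, with "conf" (0 to 1); they miss things now and then, are a little off and sometimes report something else, mostly with a low value. They report only what shows in the picture. A call takes as long as a camera call.
- spotter.look_for(camera, thing): "box" ([left, top, right, bottom] in pixels, round what is visible of it).
- spotter.outline_of(camera, thing): "region" (400x640 bool, what is visible of it) and "box" ([left, top, right, bottom] in pixels, round what is visible of it).
- spotter.mark_of(camera, thing): "location" ([column, row] in pixels: a listed point, or the origin of a listed thing).
The state is a dict: "t": time; "joints": joint angles; "joint_vel": joint speeds; "joint_efforts": joint torques, N m; "tcp_pos": TCP position; "eef_rot": TCP orientation; "contact_force": force on the tool from outside, world axes, zero at the start; "ft_torque": the same for the moment, N m; "width": opening from 0.0 (shut) to 1.0 (fully open).
Only numpy, scipy, OpenCV 4.12 (cv2) and the standard library are available. Lean on these libraries where they do the work, as an engineer would, in place of code of your own. Each camera call takes 0.05 s, during which the arm holds its last target. There are 200 camera calls.

### The job

A steel pan of jellies has been left on the wide spring lid of the chocolate station. Push the pan sideways along the top, without lifting it, until it stands wholly on the marble deck and no part of it is over the lid; then press the front edge of the wide lid down until its touch catch lets go, and leave the lid standing ajar on its spring. Leave the narrow lid shut and the cutter ring, plate and jar where they are.

Things in the scene. Friction and masses are not known exactly. Their poses are not given: they have to be found in the camera images.
- station: White case fixed on the table, 250 mm deep (x -125, its front to the robot, to +125), 476 mm wide (y -262 to +214), top 100 mm above the table. Origin on the table under the wide lid's centre, z up. Top, left to right seen from the robot: narrow lid (y 104 to 200), wide lid (y -88 to +88), marble deck, with 8 mm fixed strips between; all level, lids 1 mm proud.
- deck_center (a point): Centre of the fixed marble deck's top face, 181 mm to the right of the wide lid's centre; the deck spans 230 mm (station x) by 162 mm (station y, -262 to -100 mm).
- wide_lid (a joint): Wide steel lid, 176 x 224 mm (station x -125 free front edge to +100 hinge). 0 rad shut and latched, positive front edge up. Its touch catch lets go once wide_lid_press is pressed down 4 mm (about 8 N, up to 10; hard stop at 6.5 mm, -0.034 rad); as the finger rises a light spring lifts the lid, in about 0.5 s, to its stop ajar at 0.38 rad (front edge 83 mm up). Does not re-latch.
- wide_lid_press (a point): Point on top of the wide lid, midway across it and 30 mm behind its front edge, above the catch: the place to press. 101 mm above the table while shut; moves with the lid.
- narrow_lid (a joint): Angle of the narrow lid (96 x 224 mm), which has a touch catch of the same kind; 0 shut, positive open. To be left shut.
- pan: Loose steel pan full of orange jellies, one rigid piece, 120 mm long (its x), 90 mm wide (its y), 45 mm high, 0.3 to 0.5 kg, solid to the touch. Stands on the wide lid at the start, its long side roughly along the station's x. Origin at the centre of its underside; z up.
- pan_corner0 (a point): Corner of the pan's underside at its x = -60, y = -45 mm.
- pan_corner1 (a point): Corner of the pan's underside at its x = +60, y = -45 mm.
- pan_corner2 (a point): Corner of the pan's underside at its x = +60, y = +45 mm.
- pan_corner3 (a point): Corner of the pan's underside at its x = -60, y = +45 mm.
- cutter: Loose thin steel ring cutter, 40 mm across and 40 mm high, standing on the left part of the narrow lid. Origin at the centre of its underside. Leave alone.
- plate: Loose white plate with red bonbons, 170 mm across, 20 mm high with its bonbons, on the table to one side of the station. Origin at the centre of its underside. Leave alone.
- jar: Loose jar with a steel cap, 70 mm across, 90 mm high, on the table to the other side of the station. Origin at the centre of its underside. Leave alone.

How it is judged:
On the way, in this order (a step that is already met when the one before it is completed fails the run):
1. the pan stands on the deck, no part of it over the wide lid or past the station's edges, and the lid is still shut (y of pan_corner0 in the frame of station between -0.266 and -0.088 m and y of pan_corner1 in the frame of station between -0.266 and -0.088 m and y of pan_corner2 in the frame of station between -0.266 and -0.088 m and y of pan_corner3 in the frame of station between -0.266 and -0.088 m and angle between pan's own z axis and vertical below 0.1 rad and value of joint wide_lid below 0.05 rad and x of pan_corner0 in the frame of station between -0.127 and 0.127 m and x of pan_corner1 in the frame of station between -0.127 and 0.127 m and x of pan_corner2 in the frame of station between -0.127 and 0.127 m and x of pan_corner3 in the frame of station between -0.127 and 0.127 m), for 0.2 s.
2. the wide lid has sprung ajar (value of joint wide_lid above 0.25 rad), for 0.2 s.
At the end, for the whole second after the job is handed in: The wide lid stands ajar (over 0.25 rad), the narrow lid is shut, the pan rests level on the marble deck with none of it over the wide lid or more than a few mm past the station's edges, and the cutter, plate and jar are within 30 mm of where they were (value of joint wide_lid above 0.25 rad and value of joint narrow_lid below 0.05 rad and y of pan_corner0 in the frame of station between -0.266 and -0.088 m and y of pan_corner1 in the frame of station between -0.266 and -0.088 m and y of pan_corner2 in the frame of station between -0.266 and -0.088 m and y of pan_corner3 in the frame of station between -0.266 and -0.088 m and z of pan in the frame of station between 0.094 and 0.108 m and angle between pan's own z axis and vertical below 0.1 rad and linear speed of pan below 0.02 m/s and distance of each of cutter, plate, jar from where it was at the start of the episode below 0.03 m and x of pan_corner0 in the frame of station between -0.127 and 0.127 m and x of pan_corner1 in the frame of station between -0.127 and 0.127 m and x of pan_corner2 in the frame of station between -0.127 and 0.127 m and x of pan_corner3 in the frame of station between -0.127 and 0.127 m); the robot touches nothing.
It fails at once if the pan is lifted more than 15 mm off the station's top (z of pan in the frame of station above 0.116 m).
It fails at once if the pan is tipped over or pushed off the station (angle between pan's own z axis and vertical above 0.4 rad or z of pan in the frame of station below 0.08 m).
It fails at once if the narrow lid is opened (value of joint narrow_lid above 0.05 rad).
It fails at once if the cutter, plate or jar is pushed or carried away (distance of any of cutter, plate, jar from where it was at the start of the episode above 0.03 m).
It also fails if it takes over 45 s, if anything falls off the work surface, if the arm or the gripper's body presses on something with over 40 N, if the wrist force passes 120 N, or if a joint passes its speed limit or range.

## Working session

There is one attempt and no reset: what is moved stays moved. The work goes in short steps, Python scripts to look and compute and a shell command to move; the robot and the scene stay as the last step left them, time stands still between calls to the robot, and variables do not carry over. Pictures are saved under pics/ and viewed, about 8 in all and at most 12, crops included, and the job is handed in when it is done.

```bash
mkdir -p pics
cat > h.py <<'E'
import numpy as np, cv2
from scipy.spatial.transform import Rotation as R
from workcell import readout, read_camera, order, spotter, ctrl
def ray(c,px):
    f=200/np.tan(np.radians(c["vfov"])/2)
    d=np.array([(px[0]-c["cx"])/f,-(px[1]-c["cy"])/f,-1.])
    V=np.array(c["view"]);Rw=V[:3,:3].T
    return -Rw@V[:3,3],Rw@d
def at(c,px,z):
    o,d=ray(c,px);return o+d*(z-o[2])/d[2]
def pix(c,p):
    f=200/np.tan(np.radians(c["vfov"])/2);V=np.array(c["view"])
    q=V[:3,:3]@p+V[:3,3];return np.array([c["cx"]+f*q[0]/-q[2],c["cy"]-f*q[1]/-q[2]])
E
python3 - <<'E'
from h import *
s=readout.observe();print(s["t"],s["tcp_pos"],s["eef_rot"],s["contact_force"],ctrl.grip_depth)
Z=dict(station=0,deck_center=.1,wide_lid_press=.101,pan=.101,pan_corner0=.101,pan_corner1=.101,pan_corner2=.101,pan_corner3=.101,cutter=.101,plate=0,jar=0)
for n in("top","scene"):
    c=read_camera(n);cv2.imwrite(f"pics/{n}.png",c["image"][:,:,::-1]);print(n,{k:v for k,v in c.items() if k!="image"})
    for k,z in Z.items():
        r=spotter.mark_of(n,k)
        if r: print(k,np.round(r[0]["location"],1),round(r[0]["conf"],2),at(c,r[0]["location"],z).round(4))
E
```

```text
0.0 [0.20193491 0.56434682 0.19087377] [ 1.71048414e-01  9.85262194e-01 -8.86187069e-04 -2.51911826e-04] [-0.39881581  0.72054137 -0.70732515] 0.0188
top {'vfov': 44.940393564607376, 'cx': 318.059826868232, 'cy': 191.11750454058097, 'view': array([[ 1.76655182e-02, -9.99843449e-01, -1.00316511e-03,
        -2.53421937e-02],
       [ 9.96256960e-01,  1.75172223e-02,  8.46476027e-02,
        -5.88957832e-01],
       [-8.46167784e-02, -2.49475399e-03,  9.96410446e-01,
        -1.63147120e+00],
       [ 0.00000000e+00,  0.00000000e+00,  0.00000000e+00,
         1.00000000e+00]])}
station [295.6 186.4] 0.79 [0.6065 0.0636 0.    ]
deck_center [353.8 175.1] 0.76 [ 0.6377 -0.1314  0.1   ]
wide_lid_press [299.8 215. ] 0.76 [0.5038 0.0429 0.101 ]
pan [300.4 180.9] 0.82 [0.6154 0.0432 0.101 ]
pan_corner0 [311.2 160.3] 0.75 [0.6841 0.0092 0.101 ]
pan_corner1 [311.2 160.3] 0.75 [0.6841 0.0092 0.101 ]
pan_corner2 [311.2 160.3] 0.75 [0.6841 0.0092 0.101 ]
pan_corner3 [311.2 160.3] 0.75 [0.6841 0.0092 0.101 ]
cutter [245.3 191.9] 0.37 [0.5761 0.2225 0.101 ]
plate [168.9 197.8] 0.93 [0.559  0.5028 0.
[... 264 characters left out ...]
003],
       [ 0.65414991, -0.32293986,  0.68395741, -1.68662502],
       [ 0.        ,  0.        ,  0.        ,  1.        ]])}
station [344.4 215.6] 0.97 [0.5816 0.0647 0.    ]
deck_center [295.5 220.5] 0.7 [ 0.6259 -0.122   0.1   ]
wide_lid_press [329.7 177.2] 0.66 [0.496  0.0506 0.101 ]
pan [350.4 196.8] 0.57 [0.6041 0.0671 0.101 ]
pan_corner0 [371.  204.6] 0.95 [0.6594 0.1067 0.101 ]
pan_corner1 [371.  204.6] 0.95 [0.6594 0.1067 0.101 ]
pan_corner2 [371.  204.6] 0.95 [0.6594 0.1067 0.101 ]
pan_corner3 [371.  204.6] 0.95 [0.6594 0.1067 0.101 ]
cutter [390.8 174.9] 0.54 [0.5666 0.235  0.101 ]
plate [441.1 177.9] 0.94 [0.5578 0.4689 0.    ]
jar [164.3 269.3] 0.83 [ 0.5587 -0.4977  0.    ]
```

```bash
python3 -c "
import cv2,numpy as np
a=cv2.imread('pics/top.png');b=cv2.imread('pics/scene.png')
cv2.imwrite('pics/both.png',cv2.resize(np.vstack([a,b]),(480,600)))"
```

```text
(no output)
```

View pics/top.png

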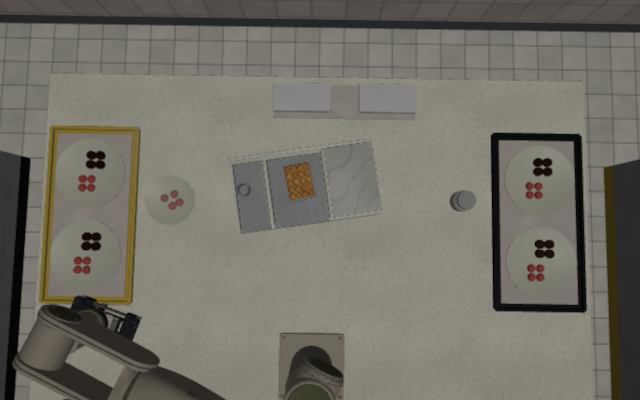

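View pics/scene.png

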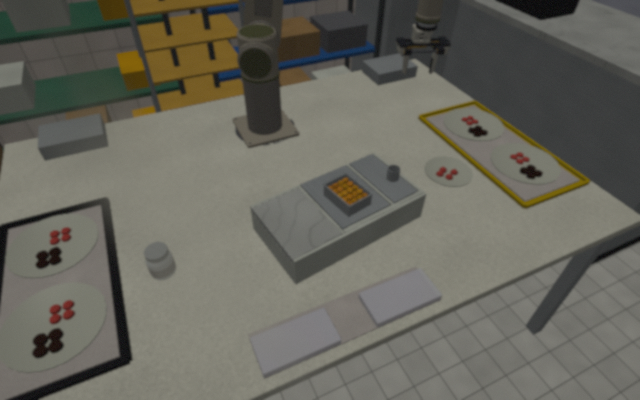

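Top view: the station spans about (232,160)-(383,215) and is turned a few degrees. The pan sits at (300,182), the cutter at (244,189), the plate at (170,200) and the jar at (463,201). I'll enlarge it to fit the corners.

```bash
python3 -c "
import cv2
a=cv2.imread('pics/top.png')[130:242,226:390]
a=cv2.convertScaleAbs(a,alpha=1.3)
cv2.imwrite('pics/crop.png',cv2.resize(a,None,fx=4.8,fy=4.8,interpolation=cv2.INTER_CUBIC))"
```

```text
(no output)
```

View pics/crop.png

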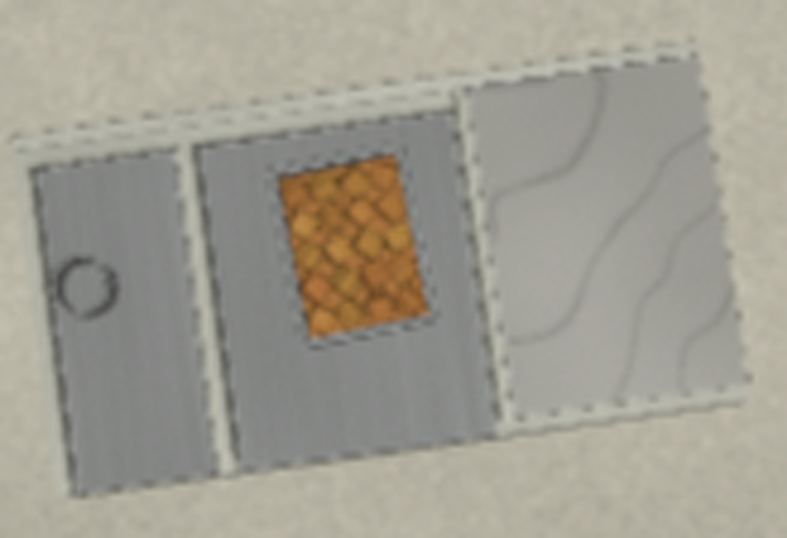

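Run:
```python
from h import *
c=read_camera("top")
P=[(70,496,-125,200),(218,478,-125,104),(32,168,100,200),(178,150,100,104),(195,146,100,88),(456,110,100,-88),(236,472,-125,88),(500,436,-125,-88),(468,90,115,-100),(748,382,-115,-262),(697,56,115,-262),(512,418,-115,-100)]
tp=lambda u,v:(226+u/4.8-.4,130+v/4.8-.4)
W=np.array([at(c,tp(u,v),.101)[:2] for u,v,_,_ in P]);S=np.array([p[2:] for p in P])/1000
def fit(S,W):
    a=S-S.mean(0);b=W-W.mean(0);yaw=np.arctan2((a[:,0]*b[:,1]-a[:,1]*b[:,0]).sum(),(a*b).sum())
    M=np.array([[np.cos(yaw),-np.sin(yaw)],[np.sin(yaw),np.cos(yaw)]]);t=W.mean(0)-M@S.mean(0);return yaw,M,t
yaw,M,t=fit(S,W);print("station",np.degrees(yaw),t);print(((W-(S@M.T+t))*1000).round(1).tolist())
Q=[(280,178,60,45),(395,155,60,-45),(428,312,-60,-45),(310,338,-60,45)]
W2=np.array([at(c,tp(u,v),.146)[:2] for u,v,_,_ in Q]);S2=np.array([q[2:] for q in Q])/1000
y2,_,t2=fit(S2,W2);print("pan",np.degrees(y2),t2,"in station",(M.T@(t2-t)).round(4), ((W2-t)@M).round(4).tolist())
k=at(c,tp(88,288),.141)[:2];print("cutter st",(M.T@(k-t)).round(4))
np.savez("st.npz",yaw=yaw,M=M,t=t)
s=readout.observe();print(R.from_quat(s["eef_rot"]).as_matrix().round(3))
```

```text
station 8.923694973804057 [0.59733625 0.05337524]
[[-0.5, 3.5], [-1.5, -1.4], [0.2, 1.6], [-0.5, -3.1], [-0.1, 1.1], [0.7, -3.2], [0.2, 2.4], [0.4, -1.9], [-2.0, -1.7], [3.1, 0.7], [-0.8, 1.5], [1.0, 0.4]]
pan 12.579827743823895 [0.61106765 0.04532584] in station [ 0.0123 -0.0101] [[0.0637, 0.032], [0.0684, -0.0457], [-0.0383, -0.0531], [-0.0446, 0.0264]]
cutter st [0.009  0.1682]
[[-0.941  0.337 -0.   ]
 [ 0.337  0.941 -0.   ]
 [ 0.    -0.    -1.   ]]
```

Station at (0.597, 0.053) with yaw 8.9°. The pan's centre in the station frame is about (12, -10) mm, turned +3.7°. I'll push with both fingertips half open along the station's x axis, which also squares the pan up.

```bash
python3 -m pendant '[{"delta_pos":[-0.26,-0.14,-0.03],"rot":[0,0,31],"grip":0.5},{"delta_pos":[-0.26,-0.14,-0.03],"rot":[0,0,31],"grip":0.5},{"delta_pos":[-0.26,-0.14,-0.03],"rot":[0,0,31],"grip":0.5},{"delta_pos":[-0.26,-0.14,-0.03],"rot":[0,0,31],"grip":0.5},{"delta_pos":[-0.521,-0.28,-0.03],"rot":[0,0,61.4],"grip":0.5},{"delta_pos":[-0.521,-0.28,-0.03],"rot":[0,0,61.4],"grip":0.5},{"delta_pos":[-0.521,-0.28,-0.03],"rot":[0,0,61.4],"grip":0.5},{"delta_pos":[-0.521,-0.28,-0.03],"rot":[0,0,61.4],"grip":0.5},{"delta_pos":[-0.521,-0.28,-0.03],"rot":[0,0,61.4],"grip":0.5},{"delta_pos":[-0.521,-0.28,-0.03],"rot":[0,0,61.4],"grip":0.5},{"delta_pos":[-0.521,-0.28,-0.03],"rot":[0,0,61.4],"grip":0.5},{"delta_pos":[-0.521,-0.28,-0.03],"rot":[0,0,61.4],"grip":0.5}]'
cat >> h.py <<'E'
def where(tx=None):
    s=readout.observe();d=np.load("st.npz");M,t=d["M"],d["t"];p=np.array(s["tcp_pos"])
    Rt=R.from_quat(s["eef_rot"]);print("t",s["t"],"station xy",(M.T@(p[:2]-t)).round(4),"z",p[2].round(4),"F",np.round(s["contact_force"],1),"w",s["width"])
    if tx is not None:
        g=np.append(M@np.array(tx[:2])+t,tx[2]);y=d["yaw"]
        D=R.from_matrix(np.array([[-np.sin(y),np.cos(y),0],[np.cos(y),np.sin(y),0],[0,0,-1]]).T)
        print("delta",Rt.inv().apply(g-p).round(4),"rot",np.degrees((Rt.inv()*D).as_rotvec()).round(2))
E
python3 -c "
from h import *
where([.012,.07,.2])"
```

```text
t: 2.25
tcp_pos: [0.5375, 0.1925, 0.2194]
eef_rot: [0.65, 0.76, 0.0, 0.0]
contact_force: [0.1, 1.7, 0.2]
width: 0.504
t 2.25 station xy [-0.0375  0.1467] z 0.2194 F [0.1 1.7 0.2] w 0.5044393065246054
delta [-0.0767  0.0495  0.0194] rot [ 0.03 -0.01 -0.03]
```

```bash
python3 -m pendant '[{"delta_pos":[-0.076,0.049,0.01],"rot":[0,0,0],"grip":0.5},{"delta_pos":[-0.076,0.049,0.02],"rot":[0,0,0],"grip":0.5},{"delta_pos":[-0.076,0.049,0.02],"rot":[0,0,0],"grip":0.5},{"delta_pos":[-0.076,0.049,0.02],"rot":[0,0,0],"grip":0.5},{"delta_pos":[-0.076,0.049,0.045],"rot":[0,0,0],"grip":0.5},{"delta_pos":[-0.076,0.049,0.045],"rot":[0,0,0],"grip":0.5}]'
python3 - <<'E'
from h import *
where([.012,.07,.114])
for n in("top","scene"):
    c=read_camera(n);i=c["image"][:,:,::-1]
    cv2.imwrite(f"pics/{n}2.png",i)
a=cv2.imread("pics/top2.png")[130:242,226:390];b=cv2.imread("pics/scene2.png")[140:280,245:450]
cv2.imwrite("pics/p2.png",np.hstack([cv2.resize(a,(400,273)),cv2.resize(b,(400,273))]))
E
```

```text
t: 2.75
tcp_pos: [0.5953, 0.1255, 0.1706]
eef_rot: [0.65, 0.76, -0.002, -0.002]
contact_force: [-0.7, 0.1, -1.5]
width: 0.502
t 2.75 station xy [0.0092 0.0716] z 0.1706 F [-0.7  0.1 -1.5] w 0.5024097933504216
delta [-0.0017  0.0031  0.0566] rot [-0.28 -0.05 -0.03]
```

View pics/p2.png

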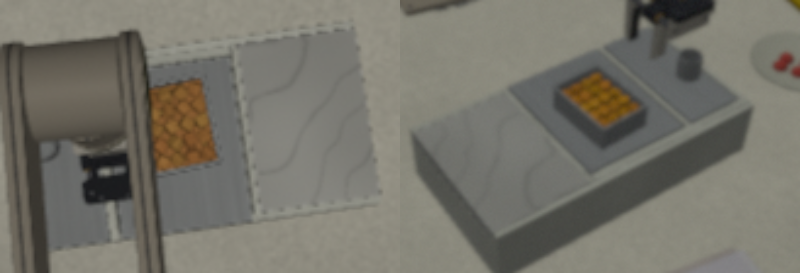

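The fingers hang just left of the pan, clear of the cutter. Descend.

```bash
python3 -m pendant '[{"delta_pos":[-0.001,0.003,0.02],"rot":[0,0,0],"grip":0.5},{"delta_pos":[-0.001,0.003,0.04],"rot":[0,0,0],"grip":0.5},{"delta_pos":[-0.001,0.003,0.052],"rot":[0,0,0],"grip":0.5},{"delta_pos":[-0.001,0.003,0.056],"rot":[0,0,0],"grip":0.5},{"delta_pos":[-0.001,0.003,0.056],"rot":[0,0,0],"grip":0.5}]'
python3 -c "
from h import *
where([.012,-.05,.114])"
```

```text
t: 3.27
tcp_pos: [0.5982, 0.126, 0.1172]
eef_rot: [0.649, 0.76, -0.001, -0.002]
contact_force: [0.9, -0.3, 0.6]
width: 0.503
t 3.2667 station xy [0.0122 0.0716] z 0.1172 F [ 0.9 -0.3  0.6] w 0.5034225972095038
delta [-0.1216 -0.0003  0.0032] rot [-0.22 -0.04  0.08]
```

```bash
python3 -m pendant '[{"delta_pos":[-0.01,0,0.001],"rot":[0,0,0],"grip":0.5},{"delta_pos":[-0.018,0,0.002],"rot":[0,0,0],"grip":0.5},{"delta_pos":[-0.025,0,0.002],"rot":[0,0,0],"grip":0.5},{"delta_pos":[-0.032,0,0.002],"rot":[0,0,0],"grip":0.5},{"delta_pos":[-0.04,0,0.002],"rot":[0,0,0],"grip":0.5},{"delta_pos":[-0.05,0,0.002],"rot":[0,0,0],"grip":0.5},{"delta_pos":[-0.06,0,0.002],"rot":[0,0,0],"grip":0.5},{"delta_pos":[-0.07,0,0.002],"rot":[0,0,0],"grip":0.5},{"delta_pos":[-0.08,0,0.002],"rot":[0,0,0],"grip":0.5},{"delta_pos":[-0.09,0,0.002],"rot":[0,0,0],"grip":0.5},{"delta_pos":[-0.1,0,0.002],"rot":[0,0,0],"grip":0.5},{"delta_pos":[-0.11,0,0.002],"rot":[0,0,0],"grip":0.5}]'
python3 - <<'E'
from h import *
where([.012,-.125,.114])
for n in("top","scene"):
    c=read_camera(n);cv2.imwrite(f"pics/{n}3.png",c["image"][:,:,::-1])
a=cv2.imread("pics/top3.png")[130:242,226:390];b=cv2.imread("pics/scene3.png")[140:280,245:450]
cv2.imwrite("pics/p3.png",np.hstack([cv2.resize(a,(400,273)),cv2.resize(b,(400,273))]))
E
```

```text
t: 4.27
tcp_pos: [0.6158, 0.0166, 0.1158]
eef_rot: [0.649, 0.76, -0.001, -0.001]
contact_force: [-0.1, 4.0, 2.0]
width: 0.5
t 4.2667 station xy [ 0.0125 -0.0392] z 0.1158 F [-0.1  4.   2. ] w 0.4997286014249979
delta [-0.0858 -0.0007  0.0017] rot [-0.17 -0.05  0.08]
```

View pics/p3.png

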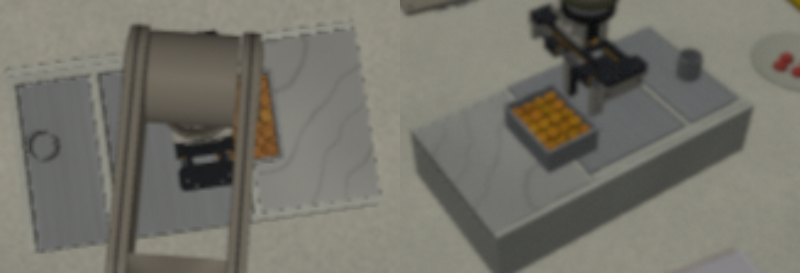

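The pan is sliding square and is half over the strip onto the deck. The push force is about 4 N. Continue.

```bash
python3 -m pendant '[{"delta_pos":[-0.009,0,0],"rot":[0,0,0],"grip":0.5},{"delta_pos":[-0.018,0,0],"rot":[0,0,0],"grip":0.5},{"delta_pos":[-0.027,0,0],"rot":[0,0,0],"grip":0.5},{"delta_pos":[-0.036,0,0],"rot":[0,0,0],"grip":0.5},{"delta_pos":[-0.045,0,0],"rot":[0,0,0],"grip":0.5},{"delta_pos":[-0.054,0,0],"rot":[0,0,0],"grip":0.5},{"delta_pos":[-0.063,0,0],"rot":[0,0,0],"grip":0.5},{"delta_pos":[-0.071,0,0],"rot":[0,0,0],"grip":0.5},{"delta_pos":[-0.078,0,0],"rot":[0,0,0],"grip":0.5},{"delta_pos":[-0.083,0,0],"rot":[0,0,0],"grip":0.5},{"delta_pos":[-0.085,0,0],"rot":[0,0,0],"grip":0.5},{"delta_pos":[-0.085,0,0],"rot":[0,0,0],"grip":0.5}]'
python3 -c "
from h import *
where([-.095,0,.2])"
```

```text
t: 5.37
tcp_pos: [0.629, -0.0696, 0.1154]
eef_rot: [0.65, 0.76, -0.002, -0.001]
contact_force: [-0.5, -0.5, 0.0]
width: 0.5
t 5.3667 station xy [ 0.0122 -0.1264] z 0.1154 F [-0.5 -0.5  0. ] w 0.5004809921343445
delta [ 0.1262 -0.1076 -0.0843] rot [-0.21  0.05 -0.05]
```

Back off from the pan, rise, move over the press point with the fingers shut, then check.

```bash
python3 -m pendant '[{"delta_pos":[0.03,0,0],"rot":[0,0,0],"grip":0.5},{"delta_pos":[0.04,0,-0.02],"rot":[0,0,0],"grip":0.5},{"delta_pos":[0.06,0,-0.06],"rot":[0,0,0],"grip":1},{"delta_pos":[0.09,-0.04,-0.084],"rot":[0,0,0],"grip":1},{"delta_pos":[0.12,-0.07,-0.084],"rot":[0,0,0],"grip":1},{"delta_pos":[0.126,-0.108,-0.084],"rot":[0,0,0],"grip":1},{"delta_pos":[0.126,-0.108,-0.06],"rot":[0,0,0],"grip":1},{"delta_pos":[0.126,-0.108,-0.04],"rot":[0,0,0],"grip":1},{"delta_pos":[0.126,-0.108,-0.03],"rot":[0,0,0],"grip":1},{"delta_pos":[0.126,-0.108,-0.03],"rot":[0,0,0],"grip":1}]'
python3 - <<'E'
from h import *
where([-.095,0,.1])
for n in("top","scene"):
    c=read_camera(n);cv2.imwrite(f"pics/{n}4.png",c["image"][:,:,::-1])
a=cv2.imread("pics/top4.png")[130:242,226:390];b=cv2.imread("pics/scene4.png")[140:280,245:450]
cv2.imwrite("pics/p4.png",np.hstack([cv2.resize(a,(400,273)),cv2.resize(b,(400,273))]))
E
```

```text
t: 6.2
tcp_pos: [0.5013, 0.0384, 0.1434]
eef_rot: [0.65, 0.76, -0.003, -0.002]
contact_force: [-1.3, -0.3, -0.3]
width: 0.013
t 6.2 station xy [-0.0972  0.0001] z 0.1434 F [-1.3 -0.3 -0.3] w 0.013310818112255493
delta [-0.0001  0.0025  0.0434] rot [-0.41  0.04 -0.03]
```

View pics/p4.png

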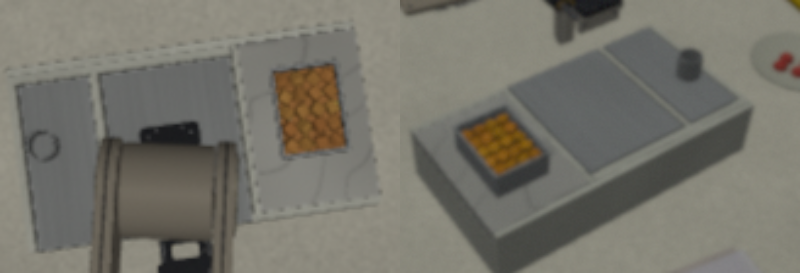

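The pan stands wholly on the deck, and both lids are shut. Now press down gently.

```bash
python3 -m pendant '[{"delta_pos":[0,0.002,0.02],"rot":[0,0,0],"grip":1},{"delta_pos":[0,0.002,0.035],"rot":[0,0,0],"grip":1},{"delta_pos":[0,0.002,0.04],"rot":[0,0,0],"grip":1},{"delta_pos":[0,0.002,0.042],"rot":[0,0,0],"grip":1},{"delta_pos":[0,0.002,0.043],"rot":[0,0,0],"grip":1},{"delta_pos":[0,0.002,0.044],"rot":[0,0,0],"grip":1},{"delta_pos":[0,0.002,0.0445],"rot":[0,0,0],"grip":1},{"delta_pos":[0,0.002,0.0445],"rot":[0,0,0],"grip":1}]'
python3 -c "
from h import *
where([-.095,0,.096])"
```

```text
t: 6.97
tcp_pos: [0.5056, 0.0384, 0.1023]
eef_rot: [0.65, 0.76, -0.001, -0.0]
contact_force: [-0.6, 0.1, 0.7]
width: 0.009
t 6.9667 station xy [-0.0929 -0.0006] z 0.1023 F [-0.6  0.1  0.7] w 0.009387766535704273
delta [ 0.0006 -0.0021  0.0063] rot [-0.16  0.07 -0.06]
```

```bash
python3 -m pendant '[{"delta_pos":[0,-0.002,0.002],"rot":[0,0,0],"grip":1},{"delta_pos":[0,-0.002,0.004],"rot":[0,0,0],"grip":1},{"delta_pos":[0,-0.002,0.0055],"rot":[0,0,0],"grip":1},{"delta_pos":[0,-0.002,0.0065],"rot":[0,0,0],"grip":1},{"delta_pos":[0,-0.002,0.0065],"rot":[0,0,0],"grip":1}]'
python3 -c "
from h import *
where([-.095,0,.096])"
```

```text
t: 7.38
tcp_pos: [0.5034, 0.0381, 0.0954]
eef_rot: [0.65, 0.76, -0.002, -0.001]
contact_force: [-0.6, 0.3, -0.0]
width: 0.007
t 7.3833 station xy [-0.0952 -0.0005] z 0.0954 F [-0.6  0.3 -0. ] w 0.006566114882923324
delta [ 0.0005  0.0002 -0.0006] rot [-0.19  0.07 -0.06]
```

```bash
python3 -m pendant '[{"delta_pos":[0,0,0.001],"rot":[0,0,0],"grip":1},{"delta_pos":[0,0,0.002],"rot":[0,0,0],"grip":1},{"delta_pos":[0,0,0.002],"rot":[0,0,0],"grip":1}]'
python3 - <<'E'
from h import *
where([-.095,0,.096])
c=read_camera("wrist");cv2.imwrite("pics/w5.png",c["image"][:,:,::-1])
c=read_camera("scene");cv2.imwrite("pics/s5.png",cv2.resize(c["image"][130:290,245:450,::-1],(615,480)))
E
```

```text
t: 7.63
tcp_pos: [0.5032, 0.0381, 0.0931]
eef_rot: [0.65, 0.76, -0.002, -0.001]
contact_force: [-0.6, 0.5, 0.4]
width: 0.007
t 7.6333 station xy [-0.0954 -0.0005] z 0.0931 F [-0.6  0.5  0.4] w 0.007227599428826908
delta [ 0.0005  0.0004 -0.0029] rot [-0.22  0.06 -0.06]
```

View pics/s5.png

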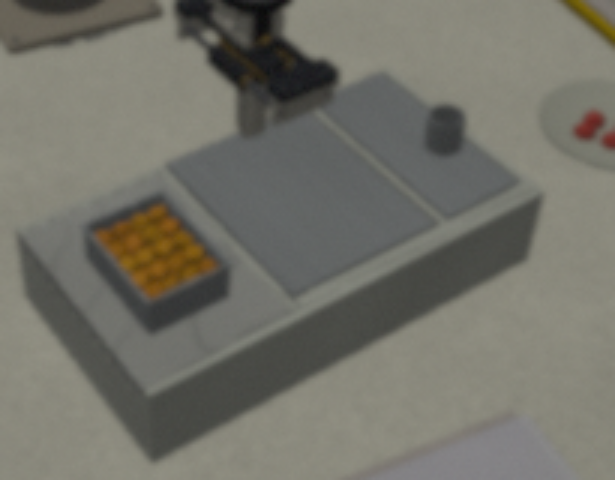

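The fingertip (250,135) shows close to the lid's front edge, with no contact felt. I'll compare it with the projection.

Run:
```python
from h import *
c=read_camera("scene");d=np.load("st.npz");M,t=d["M"],d["t"]
f=lambda p:((pix(c,p)-[245,130])*3).round(0)
for x,y in[(-.125,-.088),(-.125,.088),(.1,-.088),(.1,.088),(-.095,0),(-.125,0)]:print(x,y,f(np.append(M@[x,y]+t,.101)))
print("case",f(np.append(M@[.125,-.262]+t,.1)),f(np.append(M@[.125,-.262]+t,0)),f(np.append(M@[.125,.214]+t,.1)),f(np.append(M@[.125,.214]+t,0)))
print("tcp",f(np.array(readout.observe()["tcp_pos"])))
```

```text
-0.125 -0.088 [161. 163.]
-0.125 0.088 [297. 105.]
0.1 -0.088 [290. 297.]
0.1 0.088 [433. 224.]
-0.095 0 [247. 149.]
-0.125 0 [231. 134.]
case [144. 398.] [147. 466.] [542. 192.] [524. 260.]
tcp [246. 154.]
```

View pics/w5.png

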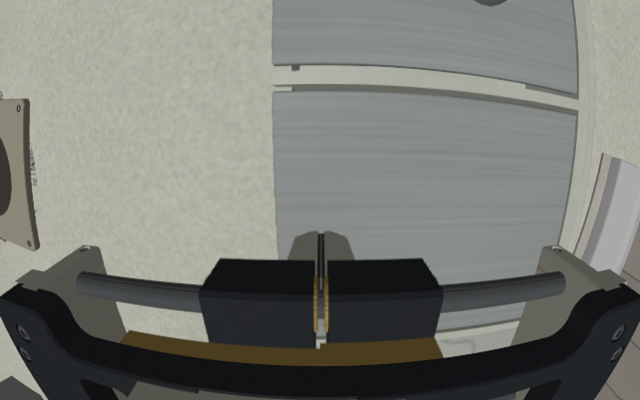

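The reading could mean the catch has already let go, leaving only the light spring. It could also mean the tip hasn't touched yet. Raising a little is harmless and will tell.

```bash
python3 -m pendant '[{"delta_pos":[0,0,-0.02],"rot":[0,0,0],"grip":1},{"delta_pos":[0,0,-0.04],"rot":[0,0,0],"grip":1},{"delta_pos":[0,0,-0.06],"rot":[0,0,0],"grip":1},{"delta_pos":[0,0,-0.06],"rot":[0,0,0],"grip":1}]'
python3 - <<'E'
from h import *
where([-.095,0,.1])
s=readout.observe();c=read_camera("wrist");cv2.imwrite("pics/w6.png",c["image"][:,:,::-1])
q=np.linalg.inv(np.array(c["mount"]))@[0,0,0,1];v=np.array([q[0],-q[1],-q[2]]);f=200/np.tan(np.radians(c["vfov"])/2)
r=np.hypot(v[0],v[1]);th=np.arctan2(r,v[2]);print("TCP in wrist px",c["cx"]+f*th*v[0]/r,c["cy"]+f*th*v[1]/r)
c=read_camera("scene");cv2.imwrite("pics/s6.png",cv2.resize(c["image"][130:290,245:450,::-1],(615,480)))
print("tcp px",(pix(c,np.array(s["tcp_pos"]))-[245,130])*3)
E
```

```text
t: 8.12
tcp_pos: [0.5062, 0.0382, 0.1581]
eef_rot: [0.65, 0.76, 0.0, 0.002]
contact_force: [1.2, 0.6, 0.6]
width: 0.0
t 8.1167 station xy [-0.0924 -0.0009] z 0.1581 F [1.2 0.6 0.6] w 0.00018643133719498768
delta [ 0.001  -0.0028  0.0581] rot [ 0.19  0.13 -0.06]
TCP in wrist px 322.7866745181521 229.3829002464122
tcp px [249.3220317  107.99778495]
```

View pics/s6.png

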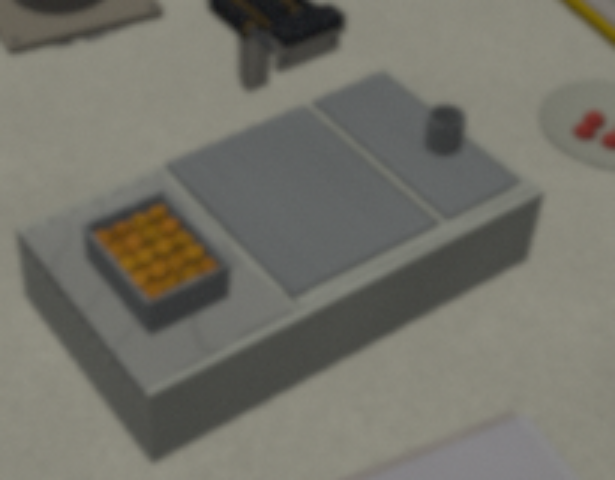

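The lid is still shut. The fingertip is seen at (253,88) against a projected (249,108), so the tip is really about 25 mm higher than the reading, while its column agrees. So it never touched. I'll go lower in small steps, watching the force.

```bash
python3 -m pendant '[{"delta_pos":[0,-0.002,0.03],"rot":[0,0,0],"grip":1},{"delta_pos":[0,-0.002,0.055],"rot":[0,0,0],"grip":1},{"delta_pos":[0,-0.002,0.065],"rot":[0,0,0],"grip":1},{"delta_pos":[0,-0.002,0.065],"rot":[0,0,0],"grip":1},{"delta_pos":[0,-0.002,0.066],"rot":[0,0,0],"grip":1}]'
python3 -m pendant '[{"delta_pos":[0,0,0.001],"rot":[0,0,0],"grip":1},{"delta_pos":[0,0,0.002],"rot":[0,0,0],"grip":1},{"delta_pos":[0,0,0.003],"rot":[0,0,0],"grip":1}]'
python3 -c "
from h import *
where([-.095,0,.09])"
```

```text
t: 8.63
tcp_pos: [0.5015, 0.0378, 0.0874]
eef_rot: [0.65, 0.76, -0.002, -0.001]
contact_force: [-0.0, -0.1, -0.6]
width: 0.006
t: 8.88
tcp_pos: [0.5025, 0.0377, 0.0856]
eef_rot: [0.65, 0.76, -0.001, 0.0]
contact_force: [0.9, -0.7, 0.1]
width: 0.006
t 8.8833 station xy [-0.0962 -0.0007] z 0.0856 F [ 0.9 -0.7  0.1] w 0.006177581927735396
delta [ 0.0007  0.0011 -0.0044] rot [-0.08  0.09 -0.06]
```

```bash
python3 -m pendant '[{"delta_pos":[0,0.001,0.001],"rot":[0,0,0],"grip":1},{"delta_pos":[0,0.001,0.002],"rot":[0,0,0],"grip":1},{"delta_pos":[0,0.001,0.003],"rot":[0,0,0],"grip":1},{"delta_pos":[0,0.001,0.004],"rot":[0,0,0],"grip":1}]'
python3 -c "
from h import *
where()
c=read_camera('wrist');cv2.imwrite('pics/w7.png',c['image'][:,:,::-1])
c=read_camera('scene');cv2.imwrite('pics/s7.png',cv2.resize(c['image'][110:230,270:390,::-1],(600,600),interpolation=cv2.INTER_CUBIC))"
```

```text
t: 9.22
tcp_pos: [0.5036, 0.0379, 0.0817]
eef_rot: [0.65, 0.76, -0.001, 0.0]
contact_force: [-0.4, 0.1, 0.2]
width: 0.006
t 9.2167 station xy [-0.095  -0.0008] z 0.0817 F [-0.4  0.1  0.2] w 0.006145224232126567
```

View pics/s7.png

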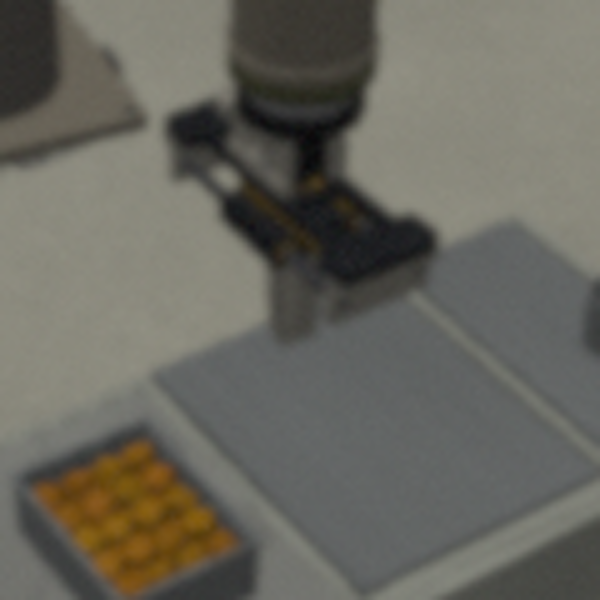

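The tip is at about pixel (328,178), right at the expected press point (329,177–180). Touch is imminent, so the z offset is about 20 mm. Creep on.

```bash
python3 -m pendant '[{"delta_pos":[0,0,0.001],"rot":[0,0,0],"grip":1},{"delta_pos":[0,0,0.002],"rot":[0,0,0],"grip":1},{"delta_pos":[0,0,0.002],"rot":[0,0,0],"grip":1}]'
python3 -m pendant '[{"delta_pos":[0,0,0.001],"rot":[0,0,0],"grip":1},{"delta_pos":[0,0,0.002],"rot":[0,0,0],"grip":1},{"delta_pos":[0,0,0.002],"rot":[0,0,0],"grip":1}]'
```

```text
t: 9.57
tcp_pos: [0.503, 0.0379, 0.0791]
eef_rot: [0.65, 0.76, -0.001, -0.0]
contact_force: [0.6, -0.5, -0.5]
width: 0.006
t: 9.82
tcp_pos: [0.5028, 0.0379, 0.0768]
eef_rot: [0.65, 0.76, -0.001, -0.0]
contact_force: [-0.3, -0.3, -0.3]
width: 0.003
```

```bash
python3 -m pendant '[{"delta_pos":[0,0,0.001],"rot":[0,0,0],"grip":1},{"delta_pos":[0,0,0.002],"rot":[0,0,0],"grip":1},{"delta_pos":[0,0,0.002],"rot":[0,0,0],"grip":1}]'
python3 -m pendant '[{"delta_pos":[0,0,0.001],"rot":[0,0,0],"grip":1},{"delta_pos":[0,0,0.002],"rot":[0,0,0],"grip":1},{"delta_pos":[0,0,0.002],"rot":[0,0,0],"grip":1}]'
```

```text
t: 10.07
tcp_pos: [0.5029, 0.0379, 0.0747]
eef_rot: [0.65, 0.76, -0.001, -0.0]
contact_force: [-0.4, -0.3, 0.1]
width: 0.005
t: 10.32
tcp_pos: [0.5029, 0.0379, 0.0732]
eef_rot: [0.65, 0.76, -0.001, -0.0]
contact_force: [-3.5, -0.3, 6.1]
width: 0.006
```

Contact (6 N up, at reading z about 0.074). Press about 4–5 mm below that.

```bash
python3 -m pendant '[{"delta_pos":[0,0,0.001],"rot":[0,0,0],"grip":1},{"delta_pos":[0,0,0.002],"rot":[0,0,0],"grip":1},{"delta_pos":[0,0,0.003],"rot":[0,0,0],"grip":1},{"delta_pos":[0,0,0.003],"rot":[0,0,0],"grip":1}]'
python3 -m pendant '[{"delta_pos":[0,0,0.001],"rot":[0,0,0],"grip":1},{"delta_pos":[0,0,0.0015],"rot":[0,0,0],"grip":1},{"delta_pos":[0,0,0.0015],"rot":[0,0,0],"grip":1}]'
```

```text
t: 10.65
tcp_pos: [0.503, 0.0379, 0.0708]
eef_rot: [0.65, 0.76, -0.001, -0.0]
contact_force: [-4.4, 0.3, 7.5]
width: 0.006
t: 10.9
tcp_pos: [0.503, 0.0379, 0.07]
eef_rot: [0.65, 0.76, -0.001, -0.0]
contact_force: [-4.2, 0.3, 7.6]
width: 0.005
```

```bash
python3 -m pendant '[{"delta_pos":[0,0,0.001],"rot":[0,0,0],"grip":1},{"delta_pos":[0,0,0.002],"rot":[0,0,0],"grip":1},{"delta_pos":[0,0,0.002],"rot":[0,0,0],"grip":1}]'
```

```text
t: 11.15
tcp_pos: [0.503, 0.0379, 0.0687]
eef_rot: [0.65, 0.76, -0.001, -0.0]
contact_force: [-3.7, 0.4, 7.7]
width: 0.004
```

```bash
python3 -m pendant '[{"delta_pos":[0,0,0.001],"rot":[0,0,0],"grip":1},{"delta_pos":[0,0,0.0015],"rot":[0,0,0],"grip":1},{"delta_pos":[0,0,0.0015],"rot":[0,0,0],"grip":1}]'
python3 -m pendant '[{"delta_pos":[0,0,-0.015],"rot":[0,0,0],"grip":1},{"delta_pos":[0,0,-0.05],"rot":[0,0,0],"grip":1},{"delta_pos":[0,0,-0.09],"rot":[0,0,0],"grip":1},{"delta_pos":[0,0,-0.13],"rot":[0,0,0],"grip":1},{"delta_pos":[0,0,-0.17],"rot":[0,0,0],"grip":1},{"delta_pos":[0,0,-0.2],"rot":[0,0,0],"grip":1},{"delta_pos":[0,0,-0.2],"rot":[0,0,0],"grip":1},{"delta_pos":[0,0,-0.2],"rot":[0,0,0],"grip":1},{"delta_pos":[0,0,-0.2],"rot":[0,0,0],"grip":1},{"delta_pos":[0,0,-0.2],"rot":[0,0,0],"grip":1},{"delta_pos":[0,0,-0.2],"rot":[0,0,0],"grip":1}]'
python3 -c "
from h import *
where()
c=read_camera('top');a=c['image'][130:242,226:390,::-1]
c=read_camera('scene');b=c['image'][130:290,245:450,::-1]
cv2.imwrite('pics/s8.png',np.hstack([cv2.resize(a,(400,273)),cv2.resize(b,(400,273))]))"
```

```text
t: 11.4
tcp_pos: [0.5031, 0.0379, 0.068]
eef_rot: [0.65, 0.76, -0.001, -0.0]
contact_force: [-4.3, 0.2, 7.3]
width: 0.002
t: 12.32
tcp_pos: [0.5025, 0.0383, 0.2659]
eef_rot: [0.65, 0.76, -0.002, -0.001]
contact_force: [0.3, 0.2, -0.4]
width: 0.003
t 12.3167 station xy [-0.096  -0.0002] z 0.2659 F [ 0.3  0.2 -0.4] w 0.0033815338711484792
```

View pics/s8.png

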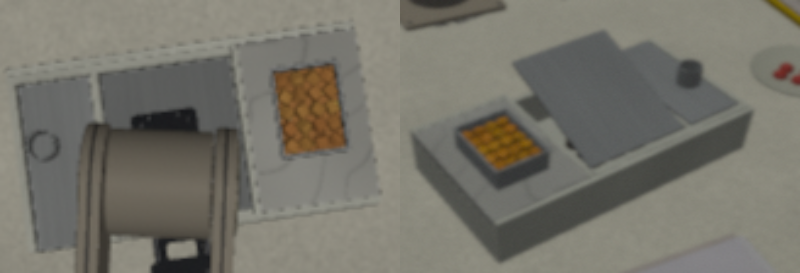

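The wide lid stands ajar, the pan is well inside the deck, and the narrow lid and cutter look unchanged. The arm is clear, with about zero force. Handing in.

```bash
python3 -c "
from h import *
for k in('cutter','plate','jar'):
    c=read_camera('scene');r=spotter.mark_of('scene',k);print(k,r[0]['location'] if r else None)
print(order.finish_job())"
```

```text
cutter [391.1, 177.8]
plate [444.6, 177.4]
jar [164.5, 270.1]
the job is handed in; nothing more can be done
None
```

The job is handed in. The pan stands on the marble deck and the wide lid is ajar on its spring. `finish_job` gives no verdict, so this rests on my own checks.

- **Push:** I slid the pan about 165 mm to the right with two half-open fingertips, without lifting it. The one reading taken mid-push was about 4 N. By my estimate its left side is about 35–45 mm clear of the wide lid.
- **Press:** With the fingers shut, I pressed the wide lid at its press point with about 7.5 N until it had gone down about 6 mm. When I raised the fingers, the lid sprang open.
- **Last checks:** The final pictures show the lid ajar, the narrow lid shut and the pan level on the deck. In the scene camera, the cutter, plate and jar marks are within about 4 pixels of their starting positions. The gripper was clear, with about 0 N on it.

**What disagreed:** My first press, down to a reported height of 93 mm, touched nothing. The lid's top should be at 101 mm, but contact only came at a reported height of about 74 mm. The real fingertip is therefore about 25 mm higher than the reported position, as the scene camera also showed. I went by the force reading instead. This means the push was also higher on the pan than I intended, but the pan stayed flat in the pictures I took.

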